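# Kick a plug-in relay out of a rotary magazine into the tray

## Robot

A 6-joint arm with a two-finger parallel gripper is mounted at the origin on a cart in front of the work surface, level with it; the furniture and walls round the work are solid. World frame = base frame: x ahead of the robot, y to its left, z up, the work surface at z = 0. Lengths are in m, angles in rad, forces in N, time in s.
With the tool pointing down it reaches from about 0.25 to 0.775 m from the base axis. Payload 4 kg.
Tool frame: the origin (TCP) lies between the finger pads; the fingertips stand 25 mm ahead of it and the grasp point (between the pads) lies 6 mm ahead of it; z points along the fingers, y is the line along which they close (so a half turn about z gives the same grasp; the last joint's range is limited). The gripper opens to 85 mm and grips with 20 to 120 N. Pads are 22 mm wide; open, the fingers measure 114 mm over their backs; the gripper's body (76 mm by 85 mm) begins 54 mm behind the grasp point. The pads swing forward as they close: fully open they stand 13 mm farther back than shut.
Start: joints at [-1.246, 0.087, 1.371, -0, 1.684, -0.103], TCP at [0.228, -0.5, 0.256] pointing down, gripper open.
Joint ranges: [-3.1, 3.1], [-0.76, 2.03], [0.27, 2.55], [-1.08, 4.22], [0.17, 2.65], [-2.57, 2.57]. Speed limits (rad/s): [2.79, 2.79, 3.14, 3.14, 3.14, 3.14].

## Interface

Orientations are given as a unit quaternion [x, y, z, w].
In Python, from bench import read_state, read_camera, job_done gives the robot as it stands.
- The arm moves only by the tool servo_tool, never from a script. Its argument "targets" is a list of rows, each a list of 3 entries, a list of its own where there are three numbers: the shift along the tool's x, y, z in mm, then the turn, a rotation vector about the tool's x, y, z in rad, then the opening, from 0 (shut) to 1 (fully open). A call has exactly 5 rows; each row is the pose to reach, as a shift and turn from the pose commanded when the call began, along the tool's axes at that moment; what a row does not reach only later rows make up. A row lasts 1/12 s, in which the tool goes at most 41.7 mm and 7.16 degrees, less where a joint would pass 70% of its speed; a pose out of reach is approached as far as the arm can. A call with a gripper value outside its range is refused whole. The fingers move at their own pace and stop on an object; the grip force is fixed at half the most. Time passes only in rows, so rows that repeat a pose let the fingers close, or fill a call up. It gives the time, the measured TCP pose, the force, the opening and the grip force at its end, in the units of the state.
- read_state(): the state, without advancing time (a new reading comes with each control period).
- read_camera(name): name is "side" or "top"; returns a dict with "img" (480x640x3 uint8, red, green, blue), "mtx" (3x3 intrinsics, pixels), "dist_coeffs" ([k1, k2, p1, p2, k3] as OpenCV has them; the pictures are not rectified), "rvec" (rotation vector, rad) and "tvec" (3), from world to camera coordinates, as OpenCV has them. Camera axes: x right, y down, z forward; pixel columns grow to the right and rows downward; lengths in m; the calibration is good to about 2 mm. A picture is of the moment at which its call begins. There is no depth.
- job_done(): hands the job in; it is judged then, once.
The state is a dict: "time": time; "qpos": joint angles; "dq": joint speeds; "tau": joint torques, N m; "tool_pos": TCP position; "tcp_rot": TCP orientation; "force": force on the tool from outside, world axes, zero at the start; "torque": the same for the moment, N m; "grip_width": finger opening in m; "grip_force": force on a finger pad.
Only numpy, scipy, OpenCV 4.12 (cv2) and the standard library are available. Lean on these libraries where they do the work, as an engineer would, in place of code of your own. Each camera call takes 0.05 s, during which the arm holds its last target. There are 200 camera calls.

## Task

The repair needs the relay with the yellow cap: turn the rotary magazine by its black wing handle until that relay's pocket stands over the red kick-out lever, and press the lever right down so that it pushes the tight-fitting relay up. Let the lever spring back, lift the relay out and stand it upright in the blue tray to the left of the laptop. Leave the other relays seated in the drum and the things lying about where they are.

Things in the scene. Friction and masses are not known exactly. Their poses are not given: they have to be found in the camera images.
- magazine_foot: Grey fixed foot of the rotary magazine, a round plate 160 mm across. Origin on the bench surface under the drum's axis; z up. Its -x axis points from the drum's axis to the kick-out lever (roughly towards the robot). Drum radius 95 mm; the drum's flat top (deck) is 117 mm above the bench.
- drum: Grey drum, radius 95 mm, turning either way about the vertical without stops, held by its stiff bearing (0.12 N m). Origin on the axis at its underside, 32 mm above the bench. Six pockets at 0, 60 .. 300 degrees from its x axis, centred 66 mm out (two empty), 32 mm wide by 40 mm radially. A spring tongue in each holds a relay by friction (3 to 6 N to move it up or down), also when half out.
- wing (a point): Centre of the black wing handle on the drum: a bar 64 mm long along the drum's x axis (the point's x), 14 mm thick, 34 mm tall, from 130 to 164 mm above the bench; this point is 147 mm above it. A steel boss of 26 mm radius below it reaches up to 126 mm.
- relay_yellow: The wanted plug-in relay, with a yellow cap: an upright block 38 mm (x, radial in the drum) by 30 mm (y, tangential) by 80 mm tall, about 0.13 kg. Origin at the centre of its underside, z up. Seated, its top is 1 mm below the deck and cannot be gripped; the lever pushes it up by about 30 mm, and it stays there when the lever is let go.
- relay_red: The same relay with a red cap, seated in another pocket; stays there.
- relay_blue: The same relay with a blue cap, seated in another pocket; stays there.
- relay_white: The same relay with a white cap, seated in another pocket; stays there.
- station (a point): Fixed point over the lever's foot, 66 mm from the drum's axis, at deck height (117 mm). The wanted relay must stand centred under it within about 5 mm; the rounded foot centres a small error, but if the pocket is farther off the foot meets the pocket's floor or a web of the drum and the lever stops early.
- kick_lever (a joint): Kick-out lever in front of the drum, hinged 117 mm from the drum's axis, 20 mm above the bench. 0 rad at rest (handle raised), grows to its end stop at 0.70 rad as the handle is pressed down; a light spring returns it when let go. Pressed slowly (25 mm/s) it takes 5 to 15 N on the pad to push a relay up, over 20 N if pressed faster; at the stop the force keeps rising.
- lever_pad (a point): Middle of the upper face of the lever's red finger pad, 36 mm along the lever by 34 mm wide. At rest 173 mm from the drum's axis along the foot's -x and 77 mm above the bench, sloping up at 43 degrees away from the drum; fully down 197 mm from the axis and 28 mm above the bench.
- tray: Blue open tray, fixed, 120 mm (x) by 110 mm (y), 14 mm tall, walls and floor 4 mm. Origin at the centre of its underside.
- mouse: Blue computer mouse on the bench, 94 x 58 x 40 mm; leave it.
- flux_pot: Brown pot with a black lid, 48 mm across, 32 mm tall, behind the magazine; leave it.
- screwdriver_b: Yellow screwdriver, 160 mm, at the front edge of the bench; leave it.
- multimeter: Orange multimeter, 142 x 70 x 45 mm, left behind the laptop; leave it.
- side_cutter: Side cutters with red handles, 128 x 49 x 10 mm, lying flat behind the tray; leave them.

How it is judged:
By the outcome, as a careful person would: the job done as asked, in the order asked, and still so for the second after the job is handed in, with the robot touching nothing.
It also fails if it takes over 72 s, if anything falls off the work surface, if the arm or the gripper's body presses on something with over 40 N, if the wrist force passes 120 N, or if a joint passes its speed limit or range.

## Working session

There is one attempt and no reset: what is moved stays moved. The work goes in short steps, Python scripts to look and compute and a tool call to move; the robot and the scene stay as the last step left them, time stands still between calls to the robot, and variables do not carry over. Pictures are saved under pics/ and viewed, at most 10 in all, crops included, and the job is handed in when it is done.

Besides the shell and the picture viewer there is one more tool, called after "Request:" by a JSON object that holds its "op" and its "data", one argument or row to a line. servo_tool: Moves the arm, as the interface text tells. Its arguments: {"type":"object","properties":{"targets":{"type":"array"}},"required":["targets"]}

```bash
mkdir -p pics; python3 - <<'E'
from bench import *
import cv2
print(read_state())
for n in("top","side"):
    c=read_camera(n);cv2.imwrite(f"pics/{n}0.png",c["img"][:,:,::-1]);print(n,c["mtx"],c["dist_coeffs"],c["rvec"],c["tvec"])
E
```

```text
{'time': 0.0, 'qpos': array([-1.24608367e+00,  8.79538689e-02,  1.37226860e+00,  3.65831822e-06,
        1.68355713e+00, -1.03111521e-01]), 'dq': array([ 3.50009186e-04,  4.48227501e-05,  1.20694210e-04, -6.19096579e-04,
       -4.85468280e-04,  9.08228340e-04]), 'tau': array([-1.01879763e-03, -3.51866984e+01, -3.13272500e+01, -1.80566071e-04,
        1.06771651e-02, -3.28966721e-07]), 'tool_pos': array([ 0.2280428 , -0.50002042,  0.25513238]), 'tcp_rot': array([ 9.77207292e-01,  2.12284510e-01, -1.19103052e-04, -1.08696867e-03]), 'force': array([-0.84768363,  0.32766026,  0.45695314]), 'torque': array([ 0.00497396,  0.00098464, -0.01534389]), 'grip_force': 0.0, 'grip_width': 0.08533052894841203}
top [[576.89145211   0.         321.97602274]
 [  0.         576.89145211 236.87709049]
 [  0.           0.           1.        ]] [-0.13648721  0.          0.          0.          0.        ] [ 2.15375621 -2.13619732  0.15689326] [-0.04848743  0.52261667  1.4913802 ]
side [[492.31469182   0.         321.22728278]
 [  0.         492.31469182 230.51782638]
 [  0.           0.           1.        ]] [-0.12109909  0.          0.          0.          0.        ] [ 2.57894382  0.28083385 -0.0954709 ] [-0.48852982 -0.09153902  1.40206189]
```

View pics/top0.png

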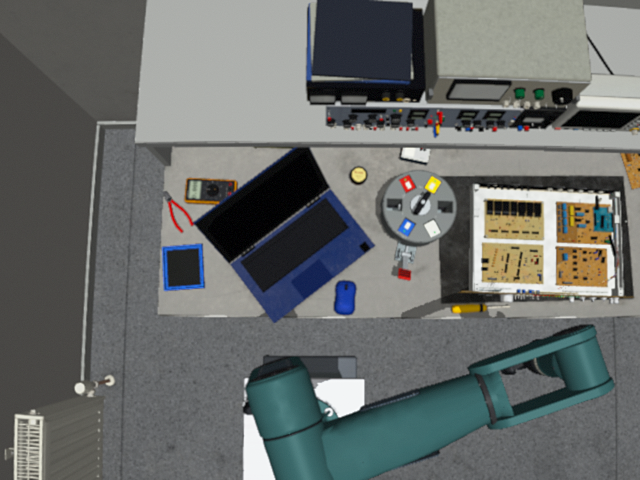

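View pics/side0.png

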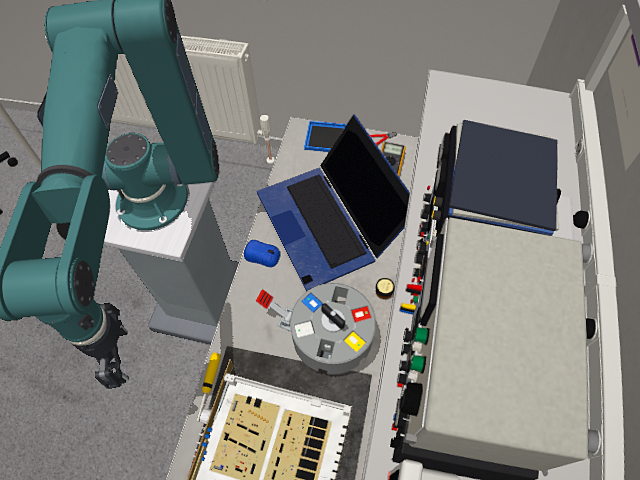

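The top view shows the drum at about (419,207), yellow cap (433,185), lever pad (404,273) and tray (183,267). The side view shows the same layout, with the wing pointing towards yellow.

```bash
cat > h.py <<'E'
from bench import *
import cv2, numpy as np
from scipy.spatial.transform import Rotation as R
def ray(c,p):
    u=cv2.undistortPoints(np.array([[p]],float),c["mtx"],c["dist_coeffs"])[0,0]
    M=cv2.Rodrigues(c["rvec"])[0]; t=np.asarray(c["tvec"]).ravel()
    return -M.T@t, M.T@np.array([u[0],u[1],1])
def onplane(c,p,z):
    o,d=ray(c,p); return (o+d*(z-o[2])/d[2])[:2]
def proj(c,P):
    return cv2.projectPoints(np.array([P],float),c["rvec"],c["tvec"],c["mtx"],c["dist_coeffs"])[0][0,0]
def tri(c1,p1,c2,p2):
    o1,d1=ray(c1,p1);o2,d2=ray(c2,p2)
    s=np.linalg.lstsq(np.c_[d1,-d2],o2-o1,rcond=None)[0]
    a,b=o1+s[0]*d1,o2+s[1]*d2
    return (a+b)/2,np.linalg.norm(a-b)
COL=dict(red=((0,150,90),(8,255,255)),yellow=((22,150,120),(33,255,255)),blue=((100,120,100),(125,255,255)),white=((0,0,190),(180,40,255)))
def blobs(c,col,win,amin=15):
    x0,y0,x1,y1=win; h=cv2.cvtColor(c["img"][y0:y1,x0:x1],cv2.COLOR_RGB2HSV)
    m=cv2.inRange(h,*map(np.array,COL[col]))
    if col=="red": m|=cv2.inRange(h,np.array((172,150,90)),np.array((180,255,255)))
    n,_,s,ce=cv2.connectedComponentsWithStats(m)
    return [(ce[i]+[x0,y0],s[i,4]) for i in range(1,n) if s[i,4]>=amin],m
E
python3 - <<'E'
from h import *
t=read_camera("top");s=read_camera("side")
W={"t":(375,165,462,285),"s":(250,270,385,380)}
for col in("yellow","red","blue","white"):
    for n,c in(("t",t),("s",s)):
        for p,a in blobs(c,col,W[n])[0]: print(col,n,p.round(1),a,onplane(c,p,.116).round(4))
pt=blobs(t,"red",(390,260,420,285))[0];ps=blobs(s,"red",(250,285,280,310))[0]
print("pad",pt,ps,tri(t,max(pt,key=lambda q:q[1])[0],s,max(ps,key=lambda q:q[1])[0]))
_,m=blobs(t,"blue",(150,235,215,300)); 
cs,_=cv2.findContours(m,0,2);k=max(cs,key=cv2.contourArea)
r=cv2.boxPoints(cv2.minAreaRect(k))+[150,235]
P=np.array([onplane(t,q,.012) for q in r]);print("tray",P.round(3),P.mean(0).round(4))
for n,c,w in(("t",t,(375,165,462,250)),("s",s,(285,275,385,380))):
    i=c["img"][w[1]:w[3],w[0]:w[2]];cv2.imwrite(f"pics/z{n}.png",cv2.resize(i,None,fx=5,fy=5,interpolation=2)[:,:,::-1])
z=[cv2.imread(f"pics/z{n}.png") for n in"ts"]
H=600;z=[cv2.resize(q,(400,int(q.shape[0]*400/q.shape[1]))) for q in z]
h=max(q.shape[0] for q in z);z=[cv2.copyMakeBorder(q,0,h-q.shape[0],0,0,0) for q in z]
cv2.imwrite("pics/z.png",np.hstack(z))
E
```

```text
yellow t [432.5 184.1] 127 [ 0.6506 -0.3267]
yellow s [354.6 341.4] 176 [ 0.6496 -0.3295]
red t [406.8 182.9] 107 [ 0.653  -0.2605]
red t [403.8 274.1] 112 [ 0.4192 -0.2495]
red s [264.  298.5] 156 [ 0.4306 -0.2743]
red s [361.  313.6] 147 [ 0.6515 -0.2633]
blue t [406.  227.1] 136 [ 0.5382 -0.2566]
blue s [322.  273.9] 367 [ 0.5453 -0.1856]
blue s [306.9 287.1] 15 [ 0.519  -0.2257]
blue s [311.5 302.3] 161 [ 0.5379 -0.26  ]
white t [408.  184.5] 20 [ 0.6489 -0.2635]
white t [431.5 186. ] 16 [ 0.6457 -0.3241]
white t [413.9 201.1] 45 [ 0.6056 -0.2779]
white t [425.3 208.1] 74 [ 0.5876 -0.3069]
white t [431.8 228.3] 156 [ 0.5357 -0.3225]
white t [407.  225.4] 22 [ 0.5427 -0.2592]
white s [313.1 303.3] 31 [ 0.5418 -0.2616]
white s [337.6 313.1] 47 [ 0.6005 -0.2731]
white s [287.9 315.9] 26 [ 0.4941 -0.3033]
white s [359.2 314.1] 31 [ 0.6477 -0.2652]
white s [328.3 323.9] 139 [ 0.5857 -0.3024]
white s [303.8 329.2] 215 [ 0.5358 -0.3257]
white s [352.9 339.4] 31 [ 0.6452 -0.3257]
white s [383.6 374.3] 21 [ 0.7224 -0.3874]
pad [(array([403.75892857, 274.07142857]), np.int32(112))] [(array([263.98076923, 298.49358974]), np.int32(156))] (array([ 0.42169718, -0.25636324,  0.07253178]), np.float64(0.0026223106650698166))
tray [[0.497 0.394]
 [0.506 0.282]
 [0.388 0.269]
 [0.378 0.38 ]] [0.4421 0.3314]
```

View pics/z.png

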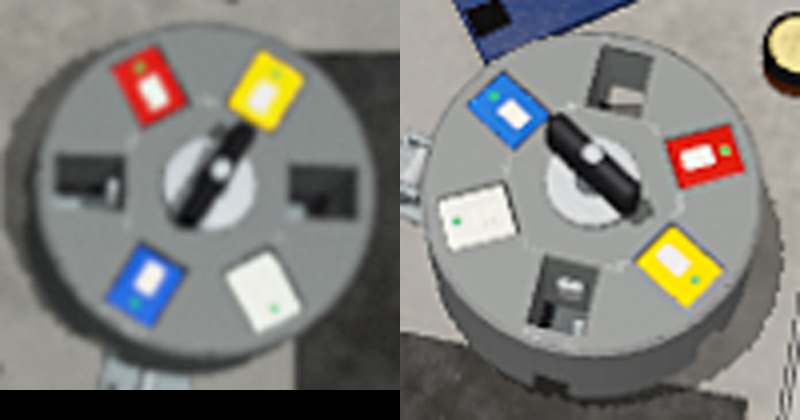

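The crop confirms yellow at about -32°, in line with the wing, with the drum axis near (0.594,-0.293). The lever lies at about 168°, so the drum has to turn about -160°. I'm moving above the wing and pre-turning the wrist.

Request:
{"op": "servo_tool", "data": {
  "targets": [
    [[28, -2.4, 0], [0, 0, 0], 1],
    [[56, -4.8, 0], [0, 0, 0], 1],
    [[84, -7.2, 0], [0, 0, 0], 1],
    [[112, -9.6, 0], [0, 0, 0], 1],
    [[140, -12, 0], [0, 0, 0], 1]
  ]
}}

```text
time: 0.62
tool_pos: [0.3515, -0.4307, 0.2561]
tcp_rot: [0.977, 0.212, -0.0, -0.0]
force: [-0.1, -0.4, 0.5]
grip_width: 0.0852
grip_force: 0.0
```

Request:
{"op": "servo_tool", "data": {
  "targets": [
    [[28, -2.4, 0], [0, 0, 0], 1],
    [[56, -4.8, 0], [0, 0, 0], 1],
    [[84, -7.2, 0], [0, 0, 0], 1],
    [[112, -9.6, 0], [0, 0, 0], 1],
    [[140, -12, 0], [0, 0, 0], 1]
  ]
}}

```text
time: 1.03
tool_pos: [0.474, -0.3615, 0.256]
tcp_rot: [0.977, 0.212, -0.0, -0.0]
force: [0.6, 0.1, 0.3]
grip_width: 0.0858
grip_force: 0.0
```

Request:
{"op": "servo_tool", "data": {
  "targets": [
    [[28, -2.4, 0], [0, 0, 0], 1],
    [[56, -4.8, 0], [0, 0, 0], 1],
    [[84, -7.2, 0], [0, 0, 0], 1],
    [[112, -9.6, 0], [0, 0, 0], 1],
    [[140, -12, 0], [0, 0, 0], 1]
  ]
}}

```text
time: 1.45
tool_pos: [0.5964, -0.2925, 0.2559]
tcp_rot: [0.977, 0.212, -0.0, -0.0]
force: [0.6, -0.5, -0.2]
grip_width: 0.0859
grip_force: 0.0
```

Request:
{"op": "servo_tool", "data": {
  "targets": [
    [[0, 0, 0], [0, 0, -0.11], 1],
    [[0, 0, 0], [0, 0, -0.22], 1],
    [[0, 0, 0], [0, 0, -0.33], 1],
    [[0, 0, 0], [0, 0, -0.43], 1],
    [[0, 0, 0], [0, 0, -0.54], 1]
  ]
}}

```text
time: 1.87
tool_pos: [0.5954, -0.2933, 0.2557]
tcp_rot: [0.884, 0.468, -0.0, -0.0]
force: [-0.3, -0.2, 1.1]
grip_width: 0.0855
grip_force: 0.0
```

Request:
{"op": "servo_tool", "data": {
  "targets": [
    [[0, 0, 0], [0, 0, -0.11], 1],
    [[0, 0, 0], [0, 0, -0.22], 1],
    [[0, 0, 0], [0, 0, -0.33], 1],
    [[0, 0, 0], [0, 0, -0.43], 1],
    [[0, 0, 0], [0, 0, -0.54], 1]
  ]
}}

```text
time: 2.28
tool_pos: [0.5953, -0.2934, 0.2558]
tcp_rot: [0.727, 0.686, -0.0, -0.0]
force: [1.0, 0.2, 0.6]
grip_width: 0.0855
grip_force: 0.0
```

Request:
{"op": "servo_tool", "data": {
  "targets": [
    [[0, 0, 0], [0, 0, -0.11], 1],
    [[0, 0, 0], [0, 0, -0.22], 1],
    [[0, 0, 0], [0, 0, -0.33], 1],
    [[0, 0, 0], [0, 0, -0.43], 1],
    [[0, 0, 0], [0, 0, -0.54], 1]
  ]
}}

```text
time: 2.7
tool_pos: [0.5953, -0.2934, 0.2558]
tcp_rot: [0.518, 0.855, -0.0, -0.0]
force: [-0.5, -0.2, -0.1]
grip_width: 0.0856
grip_force: 0.0
```

Request:
{"op": "servo_tool", "data": {
  "targets": [
    [[0, 0, 0], [0, 0, -0.11], 1],
    [[0, 0, 0], [0, 0, -0.22], 1],
    [[0, 0, 0], [0, 0, -0.33], 1],
    [[0, 0, 0], [0, 0, -0.43], 1],
    [[0, 0, 0], [0, 0, -0.54], 1]
  ]
}}

```text
time: 3.12
tool_pos: [0.5953, -0.2934, 0.2557]
tcp_rot: [0.271, 0.963, 0.0, -0.0]
force: [-0.2, 0.5, -0.2]
grip_width: 0.0849
grip_force: 0.0
```

Request:
{"op": "servo_tool", "data": {
  "targets": [
    [[0, 0, 20], [0, 0, 0], 1],
    [[0, 0, 45], [0, 0, 0], 1],
    [[0, 0, 70], [0, 0, 0], 1],
    [[0, 0, 88], [0, 0, 0], 1],
    [[0, 0, 96], [0, 0, 0], 1]
  ]
}}

```text
time: 3.53
tool_pos: [0.5938, -0.2925, 0.1557]
tcp_rot: [0.273, 0.962, 0.001, -0.003]
force: [-0.3, 0.0, 0.2]
grip_width: 0.0851
grip_force: 0.0
```

Request:
{"op": "servo_tool", "data": {
  "targets": [
    [[0, 0, 0], [0, 0, 0], 0.3],
    [[0, 0, 0], [0, 0, 0], 0.2],
    [[0, 0, 0], [0, 0, 0], 0.15],
    [[0, 0, 0], [0, 0, 0], 0.1],
    [[0, 0, 0], [0, 0, 0], 0]
  ]
}}

```text
time: 3.95
tool_pos: [0.5961, -0.2939, 0.1624]
tcp_rot: [0.273, 0.962, -0.0, 0.002]
force: [0.8, -0.6, 0.3]
grip_width: 0.0254
grip_force: 0.0
```

Request:
{"op": "servo_tool", "data": {
  "targets": [
    [[0, 0, 0], [0, 0, 0], 0],
    [[0, 0, 0], [0, 0, 0], 0],
    [[0, 0, 0], [0, 0, 0], 0],
    [[0, 0, 0], [0, 0, 0], 0],
    [[0, 0, 0], [0, 0, 0], 0]
  ]
}}

```text
time: 4.37
tool_pos: [0.5961, -0.2934, 0.162]
tcp_rot: [0.273, 0.962, -0.0, 0.001]
force: [1.3, 2.6, 6.4]
grip_width: 0.013
grip_force: 61.5
```

Request:
{"op": "servo_tool", "data": {
  "targets": [
    [[0, 0, 0], [0, 0, 0.08], 0],
    [[0, 0, 0], [0, 0, 0.16], 0],
    [[0, 0, 0], [0, 0, 0.24], 0],
    [[0, 0, 0], [0, 0, 0.32], 0],
    [[0, 0, 0], [0, 0, 0.4], 0]
  ]
}}

```text
time: 4.78
tool_pos: [0.5955, -0.2941, 0.162]
tcp_rot: [0.461, 0.888, -0.001, 0.001]
force: [-1.1, 0.2, 6.2]
grip_width: 0.0132
grip_force: 61.6
```

Request:
{"op": "servo_tool", "data": {
  "targets": [
    [[0, 0, 0], [0, 0, 0.08], 0],
    [[0, 0, 0], [0, 0, 0.16], 0],
    [[0, 0, 0], [0, 0, 0.24], 0],
    [[0, 0, 0], [0, 0, 0.32], 0],
    [[0, 0, 0], [0, 0, 0.4], 0]
  ]
}}

```text
time: 5.2
tool_pos: [0.5947, -0.2944, 0.162]
tcp_rot: [0.628, 0.778, -0.001, 0.001]
force: [-4.2, 0.1, 6.7]
grip_width: 0.0131
grip_force: 61.7
```

Request:
{"op": "servo_tool", "data": {
  "targets": [
    [[0, 0, 0], [0, 0, 0.08], 0],
    [[0, 0, 0], [0, 0, 0.16], 0],
    [[0, 0, 0], [0, 0, 0.24], 0],
    [[0, 0, 0], [0, 0, 0.32], 0],
    [[0, 0, 0], [0, 0, 0.4], 0]
  ]
}}

```text
time: 5.62
tool_pos: [0.5939, -0.2944, 0.162]
tcp_rot: [0.77, 0.638, -0.002, 0.0]
force: [-6.3, 0.0, 7.5]
grip_width: 0.0129
grip_force: 61.8
```

Request:
{"op": "servo_tool", "data": {
  "targets": [
    [[0, 0, 0], [0, 0, 0.08], 0],
    [[0, 0, 0], [0, 0, 0.16], 0],
    [[0, 0, 0], [0, 0, 0.24], 0],
    [[0, 0, 0], [0, 0, 0.32], 0],
    [[0, 0, 0], [0, 0, 0.4], 0]
  ]
}}

```text
time: 6.03
tool_pos: [0.5931, -0.2941, 0.162]
tcp_rot: [0.882, 0.472, -0.002, -0.0]
force: [-9.2, 1.4, 9.2]
grip_width: 0.0131
grip_force: 61.9
```

Request:
{"op": "servo_tool", "data": {
  "targets": [
    [[0, 0, 0], [0, 0, 0.08], 0],
    [[0, 0, 0], [0, 0, 0.16], 0],
    [[0, 0, 0], [0, 0, 0.24], 0],
    [[0, 0, 0], [0, 0, 0.32], 0],
    [[0, 0, 0], [0, 0, 0.4], 0]
  ]
}}

```text
time: 6.45
tool_pos: [0.5925, -0.2935, 0.162]
tcp_rot: [0.958, 0.288, -0.003, -0.001]
force: [-11.0, 2.6, 10.0]
grip_width: 0.0129
grip_force: 62.1
```

Request:
{"op": "servo_tool", "data": {
  "targets": [
    [[0, 0, 0], [0, 0, 0.08], 0],
    [[0, 0, 0], [0, 0, 0.16], 0],
    [[0, 0, 0], [0, 0, 0.24], 0],
    [[0, 0, 0], [0, 0, 0.32], 0],
    [[0, 0, 0], [0, 0, 0.4], 0]
  ]
}}

```text
time: 6.87
tool_pos: [0.5922, -0.2927, 0.1619]
tcp_rot: [0.996, 0.092, -0.004, -0.001]
force: [-12.6, 5.4, 11.1]
grip_width: 0.0129
grip_force: 62.2
```

Request:
{"op": "servo_tool", "data": {
  "targets": [
    [[0, 0, 0], [0, 0, 0.08], 0],
    [[0, 0, 0], [0, 0, 0.16], 0],
    [[0, 0, 0], [0, 0, 0.24], 0],
    [[0, 0, 0], [0, 0, 0.32], 0],
    [[0, 0, 0], [0, 0, 0.4], 0]
  ]
}}

```text
time: 7.28
tool_pos: [0.5922, -0.2919, 0.162]
tcp_rot: [0.994, -0.108, -0.004, -0.001]
force: [-11.9, 6.5, 10.6]
grip_width: 0.013
grip_force: 62.3
```

```bash
python3 - <<'E'
from h import *
t=read_camera("top");s=read_camera("side")
for n,c,w in(("t",t,(375,165,462,285)),("s",s,(250,270,385,380))):
    cv2.imwrite(f"pics/z1{n}.png",cv2.resize(c["img"][w[1]:w[3],w[0]:w[2]],None,fx=4,fy=4,interpolation=2)[:,:,::-1])
    for col in("yellow","red","blue"):
        for p,a in blobs(c,col,w)[0]: print(col,n,p.round(1),a,onplane(c,p,.116).round(4))
a,b=cv2.imread("pics/z1t.png"),cv2.imread("pics/z1s.png");b=cv2.resize(b,(430,350))
cv2.imwrite("pics/z1.png",np.hstack([a,cv2.copyMakeBorder(b,0,a.shape[0]-350,0,0,0)]))
print(read_state()["qpos"])
E
```

```text
yellow t [416.  225.9] 53 [ 0.5415 -0.2821]
red t [436.1 220.8] 61 [ 0.5553 -0.3339]
yellow s [305.5 309.4] 162 [ 0.5286 -0.2796]
red s [264.  298.6] 157 [ 0.4307 -0.2744]
red s [307.7 337.6] 161 [ 0.5486 -0.3426]
blue s [301.4 273. ] 56 [ 0.4982 -0.1934]
blue s [306.4 287.1] 16 [ 0.5178 -0.2259]
blue s [360.2 333.6] 163 [ 0.6581 -0.3095]
[-5.43277127e-01  3.69782424e-01  1.21863064e+00 -1.04454006e-03
  1.56124660e+00  1.24135447e+00]
```

View pics/z1.png

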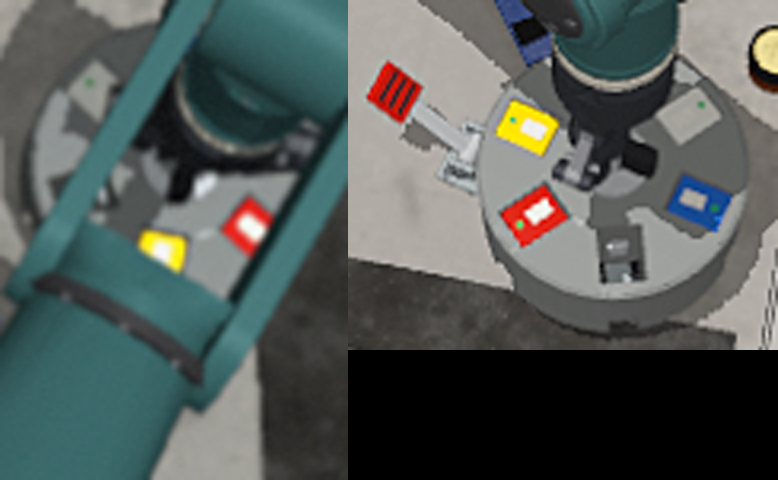

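The view shows yellow at (305,309) in the side picture, at 167° and in line with the lever direction. Next I release the wing, rise, shut the fingers and go over the pad. The tool's x axis is already radial.

Request:
{"op": "servo_tool", "data": {
  "targets": [
    [[0, 0, 0], [0, 0, 0], 0.3],
    [[0, 0, 0], [0, 0, 0], 0.6],
    [[0, 0, 0], [0, 0, 0], 0.7],
    [[0, 0, 0], [0, 0, 0], 0.7],
    [[0, 0, 0], [0, 0, 0], 0.7]
  ]
}}

```text
time: 7.8
tool_pos: [0.5954, -0.2936, 0.1597]
tcp_rot: [0.994, -0.106, -0.0, -0.0]
force: [-0.0, -1.2, -0.2]
grip_width: 0.0597
grip_force: 0.0
```

Request:
{"op": "servo_tool", "data": {
  "targets": [
    [[0, 0, -10], [0, 0, 0], 0.7],
    [[0, 0, -25], [0, 0, 0], 0.7],
    [[0, 0, -40], [0, 0, 0], 0.7],
    [[0, 0, -55], [0, 0, 0], 0.7],
    [[0, 0, -60], [0, 0, 0], 0.7]
  ]
}}

```text
time: 8.22
tool_pos: [0.5964, -0.2941, 0.2243]
tcp_rot: [0.994, -0.106, 0.003, 0.001]
force: [-0.6, -0.2, 1.4]
grip_width: 0.0598
grip_force: 0.0
```

Request:
{"op": "servo_tool", "data": {
  "targets": [
    [[-32, 0, 0], [0, 0, 0], 0],
    [[-64, 1, 0], [0, 0, 0], 0],
    [[-96, 1, 0], [0, 0, 0], 0],
    [[-130, 2, 0], [0, 0, 0], 0],
    [[-160, 2, 0], [0, 0, 0], 0]
  ]
}}

```text
time: 8.63
tool_pos: [0.4368, -0.2612, 0.2202]
tcp_rot: [0.994, -0.106, -0.0, 0.0]
force: [0.3, -0.2, -0.7]
grip_width: 0.0004
grip_force: 0.0
```

Request:
{"op": "servo_tool", "data": {
  "targets": [
    [[0, 0, 0], [0, 0, 0], 0],
    [[0, 0, 0], [0, 0, 0], 0],
    [[0, 0, 0], [0, 0, 0], 0],
    [[0, 0, 0], [0, 0, 0], 0],
    [[0, 0, 0], [0, 0, 0], 0]
  ]
}}

```text
time: 9.05
tool_pos: [0.4396, -0.262, 0.2204]
tcp_rot: [0.994, -0.106, 0.0, 0.0]
force: [-0.6, 0.2, 0.1]
grip_width: 0.0001
grip_force: 0.0
```

```bash
python3 - <<'E'
from h import *
t=read_camera("top");s=read_camera("side");st=read_state();print(st["tool_pos"],st["tcp_rot"],st["grip_width"])
for col in("yellow","red","blue"):
    for p,a in blobs(s,col,(250,270,385,380))[0]: print(col,p.round(1),a,onplane(s,p,.116).round(4))
x=(220,240,400,375);cv2.imwrite("pics/s2.png",cv2.resize(s["img"][x[1]:x[3],x[0]:x[2]],None,fx=4,fy=4,interpolation=2)[:,:,::-1])
E
```

```text
[ 0.43938482 -0.2619212   0.22017053] [ 9.94406388e-01 -1.05621652e-01 -4.97157356e-05 -1.12344872e-05] 0.00011055067185338612
yellow [305.4 309.7] 158 [ 0.5287 -0.2804]
red [264.  298.5] 156 [ 0.4306 -0.2743]
red [307.5 337.9] 164 [ 0.5485 -0.3434]
blue [321.9 274. ] 369 [ 0.5452 -0.1857]
blue [360.1 333.2] 168 [ 0.6578 -0.3085]
```

View pics/s2.png

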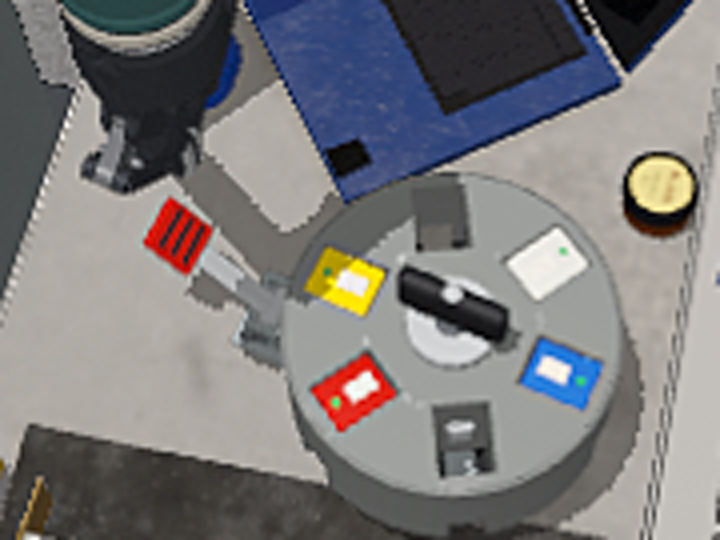

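The picture shows the shut fingers over the pad area (pad at (264,298)) and yellow in line with the lever at 167.7°. Descending to just above the pad.

Request:
{"op": "servo_tool", "data": {
  "targets": [
    [[-6, -1, 25], [0, 0, 0], 0],
    [[-6, -1, 50], [0, 0, 0], 0],
    [[-6, -1, 75], [0, 0, 0], 0],
    [[-6, -1, 95], [0, 0, 0], 0],
    [[-6, -1, 105], [0, 0, 0], 0]
  ]
}}

```text
time: 9.57
tool_pos: [0.4319, -0.2584, 0.1119]
tcp_rot: [0.994, -0.106, -0.002, -0.001]
force: [-0.1, 0.2, -1.6]
grip_width: -0.0001
grip_force: 0.0
```

Request:
{"op": "servo_tool", "data": {
  "targets": [
    [[0, 0, 2], [0, 0, 0], 0],
    [[0, 0, 4], [0, 0, 0], 0],
    [[0, 0, 6], [0, 0, 0], 0],
    [[0, 0, 8], [0, 0, 0], 0],
    [[0, 0, 10], [0, 0, 0], 0]
  ]
}}

```text
time: 9.98
tool_pos: [0.4337, -0.2601, 0.1067]
tcp_rot: [0.994, -0.106, 0.001, 0.001]
force: [-0.7, 0.1, -0.0]
grip_width: -0.0001
grip_force: 0.0
```

Request:
{"op": "servo_tool", "data": {
  "targets": [
    [[-1, 0, 2], [0, 0, 0], 0],
    [[-3, 0, 4], [0, 0, 0], 0],
    [[-5, 0, 6], [0, 0, 0], 0],
    [[-6, 0, 8], [0, 0, 0], 0],
    [[-8, 0, 10], [0, 0, 0], 0]
  ]
}}

```text
time: 10.4
tool_pos: [0.4258, -0.2582, 0.096]
tcp_rot: [0.994, -0.106, 0.001, 0.001]
force: [2.4, 0.6, 7.5]
grip_width: -0.0
grip_force: 4.2
```

Request:
{"op": "servo_tool", "data": {
  "targets": [
    [[-1, 0, 2], [0, 0, 0], 0],
    [[-2, 0, 4], [0, 0, 0], 0],
    [[-4, 0, 6], [0, 0, 0], 0],
    [[-5, 0, 8], [0, 0, 0], 0],
    [[-6, 0, 10], [0, 0, 0], 0]
  ]
}}

```text
time: 10.82
tool_pos: [0.4209, -0.2573, 0.0885]
tcp_rot: [0.994, -0.106, 0.003, 0.001]
force: [-0.3, 1.9, 12.0]
grip_width: -0.0001
grip_force: 5.2
```

Request:
{"op": "servo_tool", "data": {
  "targets": [
    [[-1, 0, 2], [0, 0, 0], 0],
    [[-2, 0, 4], [0, 0, 0], 0],
    [[-3, 0, 6], [0, 0, 0], 0],
    [[-4, 0, 8], [0, 0, 0], 0],
    [[-5, 0, 10], [0, 0, 0], 0]
  ]
}}

```text
time: 11.23
tool_pos: [0.4154, -0.2562, 0.0783]
tcp_rot: [0.994, -0.106, 0.002, 0.001]
force: [-1.4, 2.1, 12.5]
grip_width: 0.0002
grip_force: 5.5
```

Request:
{"op": "servo_tool", "data": {
  "targets": [
    [[-1, 0, 2], [0, 0, 0], 0],
    [[-2, 0, 4], [0, 0, 0], 0],
    [[-3, 0, 6], [0, 0, 0], 0],
    [[-3, 0, 8], [0, 0, 0], 0],
    [[-4, 0, 10], [0, 0, 0], 0]
  ]
}}

```text
time: 11.65
tool_pos: [0.4116, -0.2554, 0.0681]
tcp_rot: [0.994, -0.106, 0.002, 0.001]
force: [-0.8, 1.2, 11.2]
grip_width: 0.0001
grip_force: 5.6
```

Request:
{"op": "servo_tool", "data": {
  "targets": [
    [[0, 0, 2], [0, 0, 0], 0],
    [[-1, 0, 4], [0, 0, 0], 0],
    [[-1, 0, 6], [0, 0, 0], 0],
    [[-2, 0, 8], [0, 0, 0], 0],
    [[-2, 0, 10], [0, 0, 0], 0]
  ]
}}

```text
time: 12.07
tool_pos: [0.4089, -0.2547, 0.0561]
tcp_rot: [0.994, -0.106, 0.001, 0.001]
force: [-0.6, -1.1, 5.3]
grip_width: -0.0
grip_force: 2.9
```

Request:
{"op": "servo_tool", "data": {
  "targets": [
    [[0, 0, 0.8], [0, 0, 0], 0],
    [[0, 0, 1.5], [0, 0, 0], 0],
    [[0, 0, 2.2], [0, 0, 0], 0],
    [[0, 0, 3], [0, 0, 0], 0],
    [[0, 0, 3], [0, 0, 0], 0]
  ]
}}

```text
time: 12.48
tool_pos: [0.4086, -0.2546, 0.0528]
tcp_rot: [0.994, -0.106, 0.0, 0.0]
force: [-0.4, -1.2, 5.3]
grip_width: -0.0001
grip_force: 2.9
```

Request:
{"op": "servo_tool", "data": {
  "targets": [
    [[0, 0, 0.6], [0, 0, 0], 0],
    [[0, 0, 1.2], [0, 0, 0], 0],
    [[0, 0, 1.8], [0, 0, 0], 0],
    [[0, 0, 2.4], [0, 0, 0], 0],
    [[0, 0, 2.4], [0, 0, 0], 0]
  ]
}}

```text
time: 12.9
tool_pos: [0.4085, -0.2547, 0.0521]
tcp_rot: [0.994, -0.106, -0.0, 0.001]
force: [-2.1, 0.8, 14.5]
grip_width: -0.0001
grip_force: 7.0
```

Request:
{"op": "servo_tool", "data": {
  "targets": [
    [[0, 0, 0.5], [0, 0, 0], 0],
    [[0, 0, 1], [0, 0, 0], 0],
    [[0, 0, 1], [0, 0, 0], 0],
    [[0, 0, 1], [0, 0, 0], 0],
    [[0, 0, 1], [0, 0, 0], 0]
  ]
}}

```text
time: 13.32
tool_pos: [0.4085, -0.2547, 0.0518]
tcp_rot: [0.994, -0.106, -0.0, 0.001]
force: [-5.1, 2.5, 17.6]
grip_width: -0.0002
grip_force: 9.0
```

Request:
{"op": "servo_tool", "data": {
  "targets": [
    [[0, 0, -4], [0, 0, 0], 0],
    [[0, 0, -8], [0, 0, 0], 0],
    [[1, 0, -14], [0, 0, 0], 0],
    [[2, 0, -20], [0, 0, 0], 0],
    [[4, 0, -28], [0, 0, 0], 0]
  ]
}}

```text
time: 13.73
tool_pos: [0.4119, -0.2544, 0.0764]
tcp_rot: [0.994, -0.106, -0.001, -0.001]
force: [0.7, 0.2, 0.1]
grip_width: -0.0
grip_force: 0.4
```

Request:
{"op": "servo_tool", "data": {
  "targets": [
    [[3, 0, -10], [0, 0, 0], 0],
    [[6, 0, -25], [0, 0, 0], 0],
    [[6, 0, -45], [0, 0, 0], 0],
    [[6, 0, -70], [0, 0, 0], 0],
    [[6, 0, -100], [0, 0, 0], 0]
  ]
}}

```text
time: 14.15
tool_pos: [0.4173, -0.2554, 0.1766]
tcp_rot: [0.994, -0.106, -0.002, -0.001]
force: [0.6, -0.6, -0.5]
grip_width: 0.0
grip_force: 0.0
```

Request:
{"op": "servo_tool", "data": {
  "targets": [
    [[0, 0, -30], [0, 0, 0], 0.3],
    [[0, 0, -50], [0, 0, 0], 1],
    [[0, 0, -50], [0, 0, 0], 1],
    [[0, 0, -50], [0, 0, 0], 1],
    [[0, 0, -50], [0, 0, 0], 1]
  ]
}}

```text
time: 14.57
tool_pos: [0.4178, -0.2559, 0.2259]
tcp_rot: [0.994, -0.106, -0.001, -0.001]
force: [-0.4, -0.0, -0.3]
grip_width: 0.0603
grip_force: 0.0
```

```bash
python3 - <<'E'
from h import *
t=read_camera("top");s=read_camera("side");st=read_state();print(st["tool_pos"],st["tcp_rot"],st["grip_width"])
for n,c,w in(("s",s,(250,270,385,380)),("t",t,(375,165,462,285))):
  for col in("yellow","red","blue"):
    for p,a in blobs(c,col,w)[0]: print(n,col,p.round(1),a,onplane(c,p,.116).round(4),onplane(c,p,.146).round(4))
x=(220,240,400,375);cv2.imwrite("pics/s3.png",cv2.resize(s["img"][x[1]:x[3],x[0]:x[2]],None,fx=4,fy=4,interpolation=2)[:,:,::-1])
E
```

```text
[ 0.41751702 -0.25568809  0.22494559] [ 0.99437925 -0.10585835 -0.00170354 -0.00100995] 0.07457855620564963
s yellow [305.2 304.8] 195 [ 0.5254 -0.269 ] [ 0.5295 -0.2811]
s red [263.9 298.5] 154 [ 0.4304 -0.2744] [ 0.4374 -0.2863]
s red [307.5 337.9] 164 [ 0.5485 -0.3434] [ 0.552  -0.3533]
s blue [321.9 274. ] 371 [ 0.5453 -0.1857] [ 0.5489 -0.2003]
s blue [306.1 287.1] 15 [ 0.5173 -0.2261] [ 0.5216 -0.2394]
s blue [360.1 333.2] 168 [ 0.6578 -0.3085] [ 0.6581 -0.3194]
t yellow [412.8 227.4] 81 [ 0.5376 -0.2738] [ 0.5326 -0.2691]
t red [440.  222.1] 85 [ 0.5519 -0.3438] [ 0.5467 -0.3376]
t red [403.  276.5] 47 [ 0.4131 -0.2475] [ 0.4108 -0.2433]
t blue [424.4 181.1] 130 [ 0.6585 -0.3059] [ 0.651  -0.3005]
```

View pics/s3.png

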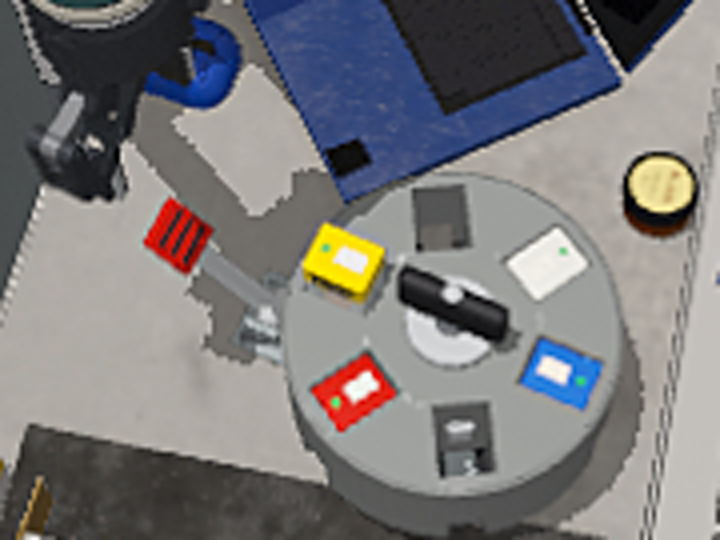

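Yellow now stands about 30 mm up at (305,305) and the lever is back at rest. Going over it, then down and gripping tangentially.

Request:
{"op": "servo_tool", "data": {
  "targets": [
    [[25, 0, 0], [0, 0, 0], 1],
    [[50, 0, 0], [0, 0, 0], 1],
    [[75, -1, 0], [0, 0, 0], 1],
    [[100, -1, 0], [0, 0, 0], 1],
    [[114, -1, 0], [0, 0, 0], 1]
  ]
}}

```text
time: 15.08
tool_pos: [0.5313, -0.2791, 0.2243]
tcp_rot: [0.994, -0.106, -0.001, -0.001]
force: [-0.5, -0.3, 0.3]
grip_width: 0.0854
grip_force: 0.0
```

Request:
{"op": "servo_tool", "data": {
  "targets": [
    [[0, 0, 15], [0, 0, 0], 1],
    [[0, 0, 35], [0, 0, 0], 1],
    [[0, 0, 55], [0, 0, 0], 1],
    [[0, 0, 70], [0, 0, 0], 1],
    [[0, 0, 78], [0, 0, 0], 1]
  ]
}}

```text
time: 15.5
tool_pos: [0.5281, -0.2781, 0.1441]
tcp_rot: [0.994, -0.106, -0.004, -0.002]
force: [-0.2, -0.5, -1.0]
grip_width: 0.0854
grip_force: 0.0
```

Request:
{"op": "servo_tool", "data": {
  "targets": [
    [[0, 0, 0], [0, 0, 0], 1],
    [[0, 0, 0], [0, 0, 0], 0.5],
    [[0, 0, 0], [0, 0, 0], 0.4],
    [[0, 0, 0], [0, 0, 0], 0.3],
    [[0, 0, 0], [0, 0, 0], 0.2]
  ]
}}

```text
time: 15.92
tool_pos: [0.5304, -0.2797, 0.1504]
tcp_rot: [0.994, -0.106, 0.001, 0.001]
force: [-0.2, -0.5, 0.3]
grip_width: 0.0385
grip_force: 0.0
```

Request:
{"op": "servo_tool", "data": {
  "targets": [
    [[0, 0, 0], [0, 0, 0], 0.1],
    [[0, 0, 0], [0, 0, 0], 0],
    [[0, 0, 0], [0, 0, 0], 0],
    [[0, 0, 0], [0, 0, 0], 0],
    [[0, 0, 0], [0, 0, 0], 0]
  ]
}}

```text
time: 16.33
tool_pos: [0.5304, -0.2794, 0.1499]
tcp_rot: [0.994, -0.106, 0.001, 0.0]
force: [1.4, 0.5, 3.6]
grip_width: 0.0287
grip_force: 63.5
```

Request:
{"op": "servo_tool", "data": {
  "targets": [
    [[0, 0, -6], [0, 0, 0], 0],
    [[0, 0, -14], [0, 0, 0], 0],
    [[0, 0, -22], [0, 0, 0], 0],
    [[0, 0, -31], [0, 0, 0], 0],
    [[0, 0, -40], [0, 0, 0], 0]
  ]
}}

```text
time: 16.75
tool_pos: [0.5302, -0.2792, 0.1872]
tcp_rot: [0.994, -0.106, -0.0, -0.001]
force: [3.6, -0.8, -4.1]
grip_width: 0.0289
grip_force: 62.9
```

Request:
{"op": "servo_tool", "data": {
  "targets": [
    [[0, 0, -12], [0, 0, 0], 0],
    [[0, 0, -28], [0, 0, 0], 0],
    [[0, 0, -46], [0, 0, 0], 0],
    [[0, 0, -64], [0, 0, 0], 0],
    [[0, 0, -80], [0, 0, 0], 0]
  ]
}}

```text
time: 17.17
tool_pos: [0.5289, -0.2793, 0.2705]
tcp_rot: [0.994, -0.106, -0.001, 0.0]
force: [0.3, -0.0, -1.5]
grip_width: 0.0288
grip_force: 63.2
```

```bash
python3 - <<'E'
from h import *
s=read_camera("side");st=read_state();print(st["tool_pos"],st["grip_width"],st["grip_force"])
# laptop lid top-left corner height: side pixel vs top pixel
t=read_camera("top")
for a,b in(((195,222),(322,174)),((305,150),(353,116)),((195,222),(353,116)),((305,150),(408,185))): print(a,b,tri(t,a,s,b))
x=(220,90,420,360);cv2.imwrite("pics/s4.png",cv2.resize(s["img"][x[1]:x[3],x[0]:x[2]],None,fx=2.2,fy=2.2,interpolation=2)[:,:,::-1])
E
```

```text
[ 0.52996102 -0.27996816  0.27476322] 0.028964292333164582 63.239593505859375
(195, 222) (322, 174) (array([ 0.5104115 ,  0.26963967, -0.03559993]), np.float64(0.1476534029736849))
(305, 150) (353, 116) (array([ 0.59790403, -0.02236966,  0.48882503]), np.float64(0.054769922925507544))
(195, 222) (353, 116) (array([0.53382724, 0.26328937, 0.18043123]), np.float64(0.004662785424537773))
(305, 150) (408, 185) (array([ 0.69809422, -0.00193915,  0.2604809 ]), np.float64(0.008762570670888864))
```

View pics/s4.png

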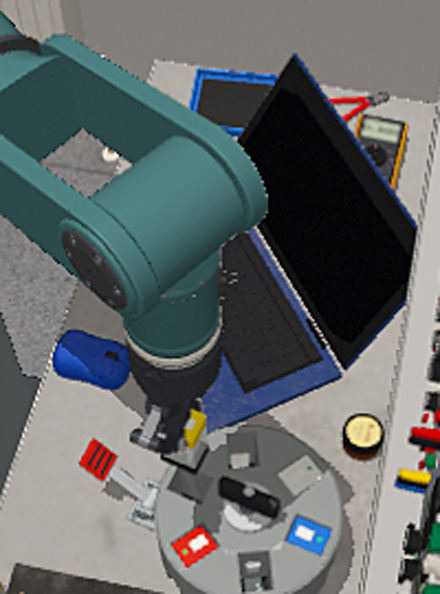

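The relay is out and hanging in the gripper. The nearest lid corner is at about (0.53,0.26,0.18), clear of the path. Carrying it round the front.

Request:
{"op": "servo_tool", "data": {
  "targets": [
    [[-25, -7, 0], [0, 0, 0], 0],
    [[-60, -17, 0], [0, 0, 0], 0],
    [[-95, -27, 0], [0, 0, 0], 0],
    [[-130, -37, 0], [0, 0, 0], 0],
    [[-163, -47, 0], [0, 0, 0], 0]
  ]
}}

```text
time: 17.68
tool_pos: [0.3778, -0.1978, 0.2673]
tcp_rot: [0.994, -0.106, -0.002, -0.001]
force: [-0.4, -0.7, -0.2]
grip_width: 0.0287
grip_force: 63.2
```

Request:
{"op": "servo_tool", "data": {
  "targets": [
    [[-5, -26, 0], [0, 0, 0], 0],
    [[-11, -52, 0], [0, 0, 0], 0],
    [[-17, -78, 0], [0, 0, 0], 0],
    [[-22, -104, 0], [0, 0, 0], 0],
    [[-28, -130, 0], [0, 0, 0], 0]
  ]
}}

```text
time: 18.1
tool_pos: [0.3791, -0.0649, 0.2678]
tcp_rot: [0.994, -0.106, -0.001, 0.0]
force: [0.9, 0.8, -1.3]
grip_width: 0.0288
grip_force: 63.2
```

Request:
{"op": "servo_tool", "data": {
  "targets": [
    [[-5, -26, 0], [0, 0, 0], 0],
    [[-11, -52, 0], [0, 0, 0], 0],
    [[-17, -78, 0], [0, 0, 0], 0],
    [[-22, -104, 0], [0, 0, 0], 0],
    [[-28, -130, 0], [0, 0, 0], 0]
  ]
}}

```text
time: 18.52
tool_pos: [0.3792, 0.0678, 0.2678]
tcp_rot: [0.994, -0.106, -0.001, 0.001]
force: [-0.0, -0.1, -1.5]
grip_width: 0.0289
grip_force: 63.2
```

Request:
{"op": "servo_tool", "data": {
  "targets": [
    [[-5, -26, 0], [0, 0, 0], 0],
    [[-11, -52, 0], [0, 0, 0], 0],
    [[-17, -78, 0], [0, 0, 0], 0],
    [[-22, -104, 0], [0, 0, 0], 0],
    [[-28, -130, 0], [0, 0, 0], 0]
  ]
}}

```text
time: 18.93
tool_pos: [0.3794, 0.2006, 0.2677]
tcp_rot: [0.994, -0.106, -0.001, 0.001]
force: [-0.0, 0.4, -1.4]
grip_width: 0.0286
grip_force: 63.2
```

Request:
{"op": "servo_tool", "data": {
  "targets": [
    [[0, 0, 0], [0, 0, -0.09], 0],
    [[0, 0, 0], [0, 0, -0.18], 0],
    [[0, 0, 0], [0, 0, -0.28], 0],
    [[0, 0, 0], [0, 0, -0.38], 0],
    [[0, 0, 0], [0, 0, -0.47], 0]
  ]
}}

```text
time: 19.35
tool_pos: [0.3795, 0.1994, 0.2676]
tcp_rot: [0.991, 0.131, -0.002, 0.001]
force: [0.3, 0.6, -2.2]
grip_width: 0.0288
grip_force: 63.3
```

Request:
{"op": "servo_tool", "data": {
  "targets": [
    [[0, 0, 0], [0, 0, -0.09], 0],
    [[0, 0, 0], [0, 0, -0.18], 0],
    [[0, 0, 0], [0, 0, -0.28], 0],
    [[0, 0, 0], [0, 0, -0.38], 0],
    [[0, 0, 0], [0, 0, -0.47], 0]
  ]
}}

```text
time: 19.77
tool_pos: [0.3795, 0.1992, 0.2676]
tcp_rot: [0.934, 0.358, -0.002, 0.0]
force: [-0.2, 0.2, -1.4]
grip_width: 0.0286
grip_force: 63.3
```

Request:
{"op": "servo_tool", "data": {
  "targets": [
    [[0, 0, 0], [0, 0, -0.09], 0],
    [[0, 0, 0], [0, 0, -0.18], 0],
    [[0, 0, 0], [0, 0, -0.28], 0],
    [[0, 0, 0], [0, 0, -0.38], 0],
    [[0, 0, 0], [0, 0, -0.47], 0]
  ]
}}

```text
time: 20.18
tool_pos: [0.3796, 0.1992, 0.2677]
tcp_rot: [0.825, 0.566, -0.002, -0.0]
force: [-0.2, -0.5, -1.6]
grip_width: 0.029
grip_force: 63.3
```

Request:
{"op": "servo_tool", "data": {
  "targets": [
    [[0, 0, 0], [0, 0, -0.09], 0],
    [[0, 0, 0], [0, 0, -0.18], 0],
    [[0, 0, 0], [0, 0, -0.28], 0],
    [[0, 0, 0], [0, 0, -0.38], 0],
    [[0, 0, 0], [0, 0, -0.47], 0]
  ]
}}

```text
time: 20.6
tool_pos: [0.3795, 0.1992, 0.2676]
tcp_rot: [0.67, 0.742, -0.002, -0.0]
force: [-0.2, 0.4, -1.3]
grip_width: 0.0286
grip_force: 63.3
```

Request:
{"op": "servo_tool", "data": {
  "targets": [
    [[25, 14, 0], [0, 0, 0], 0],
    [[51, 29, 0], [0, 0, 0], 0],
    [[77, 43, 0], [0, 0, 0], 0],
    [[103, 58, 0], [0, 0, 0], 0],
    [[128, 72, 0], [0, 0, 0], 0]
  ]
}}

```text
time: 21.02
tool_pos: [0.4395, 0.3348, 0.2674]
tcp_rot: [0.672, 0.74, -0.002, -0.0]
force: [0.5, -0.1, -2.1]
grip_width: 0.0288
grip_force: 63.3
```

Request:
{"op": "servo_tool", "data": {
  "targets": [
    [[0, 0, 15], [0, 0, 0], 0],
    [[0, 0, 40], [0, 0, 0], 0],
    [[0, 0, 70], [0, 0, 0], 0],
    [[0, 0, 100], [0, 0, 0], 0],
    [[0, 0, 125], [0, 0, 0], 0]
  ]
}}

```text
time: 21.43
tool_pos: [0.4381, 0.333, 0.1403]
tcp_rot: [0.672, 0.741, -0.003, -0.0]
force: [0.3, 0.1, -1.9]
grip_width: 0.0288
grip_force: 63.2
```

```bash
python3 - <<'E'
from h import *
s=read_camera("side");t=read_camera("top");st=read_state();print(st["tool_pos"],st["tcp_rot"],st["force"])
a=t["img"][210:310,130:270];b=s["img"][70:190,250:400]
f=lambda q:cv2.resize(q,(390,int(q.shape[0]*390/q.shape[1])),interpolation=2)
a,b=f(a),f(b);b=cv2.copyMakeBorder(b,0,400-b.shape[0],0,0,0);a=cv2.copyMakeBorder(a,0,400-a.shape[0],0,0,0)
cv2.imwrite("pics/p5.png",np.hstack([a,b])[:,:,::-1])
E
```

```text
[0.43572964 0.33152103 0.13678458] [ 0.67198456  0.74052499 -0.00748707 -0.00185337] [-1.31538833 -0.33952212 -2.09884907]
```

View pics/p5.png

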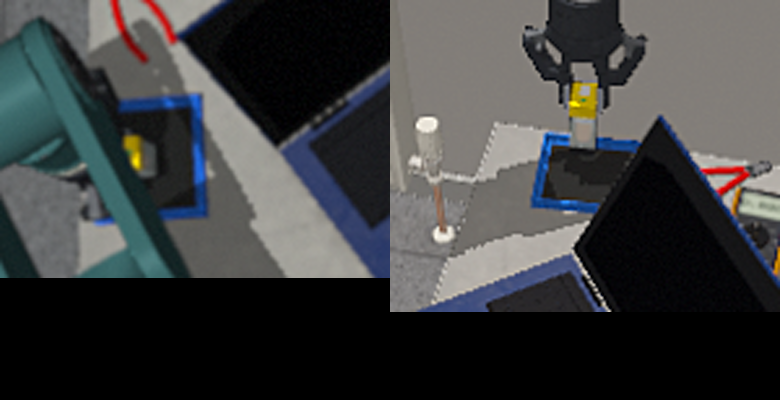

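The relay hangs upright over the tray's middle. Lowering gently.

Request:
{"op": "servo_tool", "data": {
  "targets": [
    [[0, 0, 12], [0, 0, 0], 0],
    [[0, 0, 24], [0, 0, 0], 0],
    [[0, 0, 34], [0, 0, 0], 0],
    [[0, 0, 41], [0, 0, 0], 0],
    [[0, 0, 45], [0, 0, 0], 0]
  ]
}}

```text
time: 21.95
tool_pos: [0.4395, 0.334, 0.0981]
tcp_rot: [0.672, 0.741, -0.0, -0.0]
force: [0.7, -0.9, -2.2]
grip_width: 0.0285
grip_force: 63.2
```

Request:
{"op": "servo_tool", "data": {
  "targets": [
    [[0, 0, 1], [0, 0, 0], 0],
    [[0, 0, 2], [0, 0, 0], 0],
    [[0, 0, 3], [0, 0, 0], 0],
    [[0, 0, 4], [0, 0, 0], 0],
    [[0, 0, 5], [0, 0, 0], 0]
  ]
}}

```text
time: 22.37
tool_pos: [0.4401, 0.3344, 0.0944]
tcp_rot: [0.672, 0.741, 0.001, 0.0]
force: [0.4, -0.2, -1.7]
grip_width: 0.0286
grip_force: 63.2
```

Request:
{"op": "servo_tool", "data": {
  "targets": [
    [[0, 0, 0.6], [0, 0, 0], 0],
    [[0, 0, 1.2], [0, 0, 0], 0],
    [[0, 0, 1.8], [0, 0, 0], 0],
    [[0, 0, 2.4], [0, 0, 0], 0],
    [[0, 0, 3], [0, 0, 0], 0]
  ]
}}

```text
time: 22.78
tool_pos: [0.4398, 0.3343, 0.0908]
tcp_rot: [0.672, 0.741, 0.0, 0.0]
force: [-0.5, 0.1, -1.4]
grip_width: 0.0286
grip_force: 63.2
```

Request:
{"op": "servo_tool", "data": {
  "targets": [
    [[0, 0, 0.6], [0, 0, 0], 0],
    [[0, 0, 1.2], [0, 0, 0], 0],
    [[0, 0, 1.8], [0, 0, 0], 0],
    [[0, 0, 2.4], [0, 0, 0], 0],
    [[0, 0, 2.4], [0, 0, 0], 0]
  ]
}}

```text
time: 23.2
tool_pos: [0.4398, 0.3343, 0.0887]
tcp_rot: [0.672, 0.741, 0.0, 0.0]
force: [-0.3, -0.0, -0.6]
grip_width: 0.0289
grip_force: 63.4
```

Request:
{"op": "servo_tool", "data": {
  "targets": [
    [[0, 0, 0.4], [0, 0, 0], 0],
    [[0, 0, 0.8], [0, 0, 0], 0],
    [[0, 0, 1.2], [0, 0, 0], 0],
    [[0, 0, 1.2], [0, 0, 0], 0],
    [[0, 0, 1.2], [0, 0, 0], 0]
  ]
}}

```text
time: 23.62
tool_pos: [0.4398, 0.3343, 0.0886]
tcp_rot: [0.672, 0.741, 0.0, 0.0]
force: [-2.1, -2.7, 5.6]
grip_width: 0.0285
grip_force: 64.1
```

Request:
{"op": "servo_tool", "data": {
  "targets": [
    [[0, 0, 0], [0, 0, 0], 0.4],
    [[0, 0, 0], [0, 0, 0], 0.5],
    [[0, 0, 0], [0, 0, 0], 0.7],
    [[0, 0, 0], [0, 0, 0], 0.9],
    [[0, 0, 0], [0, 0, 0], 0.9]
  ]
}}

```text
time: 24.03
tool_pos: [0.4397, 0.3342, 0.087]
tcp_rot: [0.672, 0.741, -0.0, 0.0]
force: [-0.2, 0.6, -0.4]
grip_width: 0.076
grip_force: 0.0
```

Request:
{"op": "servo_tool", "data": {
  "targets": [
    [[0, 0, -10], [0, 0, 0], 0.9],
    [[0, 0, -30], [0, 0, 0], 0.9],
    [[0, 0, -60], [0, 0, 0], 0.9],
    [[0, 0, -95], [0, 0, 0], 0.9],
    [[0, 0, -130], [0, 0, 0], 0.9]
  ]
}}

```text
time: 24.45
tool_pos: [0.4393, 0.334, 0.2188]
tcp_rot: [0.672, 0.741, -0.001, -0.0]
force: [0.9, 0.1, 0.2]
grip_width: 0.0766
grip_force: 0.0
```

Request:
{"op": "servo_tool", "data": {
  "targets": [
    [[-20, -20, -20], [0, 0, 0], 0.9],
    [[-45, -45, -40], [0, 0, 0], 0.9],
    [[-65, -65, -50], [0, 0, 0], 0.9],
    [[-80, -80, -50], [0, 0, 0], 0.9],
    [[-90, -90, -50], [0, 0, 0], 0.9]
  ]
}}

```text
time: 24.87
tool_pos: [0.3581, 0.2349, 0.2698]
tcp_rot: [0.672, 0.74, 0.002, 0.001]
force: [0.6, -0.1, -0.3]
grip_width: 0.0772
grip_force: 0.0
```

```bash
python3 - <<'E'
from h import *
s=read_camera("side");t=read_camera("top");st=read_state();print(st["tool_pos"],st["force"])
cv2.imwrite("pics/t6.png",t["img"][100:340,130:480,::-1]);cv2.imwrite("pics/s6.png",s["img"][60:400,230:420,::-1])
a=cv2.imread("pics/t6.png");b=cv2.imread("pics/s6.png");a=cv2.copyMakeBorder(a,0,100,0,0,0)
cv2.imwrite("pics/p6.png",cv2.resize(np.hstack([a,b]),None,fx=1.45,fy=1.45,interpolation=2))
E
```

```text
[0.35806355 0.2349821  0.26896812] [-0.01966104 -0.29031847 -0.0457907 ]
```

View pics/p6.png

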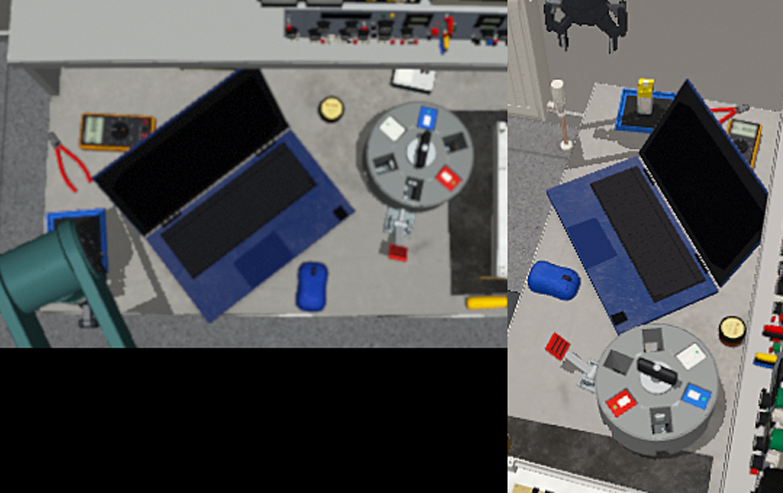

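The picture shows the relay standing upright in the tray, with the other relays seated, the lever at rest and everything else in place.

```bash
python3 -c "
from bench import *
print(job_done())"
```

```text
the job is handed in; nothing more can be done
None
```

The yellow-capped relay stands upright in the blue tray; the other three relays are still seated, the lever has sprung back, and the job was handed in at about 25 s.

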